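# Vibration check on a bench centrifuge

## Robot

A 6-joint arm with a two-finger parallel gripper is mounted at the origin on the work surface. World frame = base frame: x ahead of the robot, y to its left, z up, the work surface at z = 0. Lengths are in mm, angles in rad, forces in N, time in s.
With the tool pointing down it reaches from about 350 to 975 mm from the base axis. Payload 7.1 kg.
Tool frame: the origin (TCP) lies at the very end of the fingers, on their centre line; the grasp point (between the pads) lies 19 mm behind it (ctrl.grasp_offset is the distance from the TCP to the grasp point, in mm); z points along the fingers, y is the line along which they close (so a half turn about z gives the same grasp; the last joint's range is limited). The gripper opens to 88 mm and grips with 3 to 60 N. Pads are 20 mm wide; open, the fingers measure 115 mm over their backs; the gripper's body (75 mm by 178 mm) begins 61 mm behind the grasp point.
Start: joints at [-1.353, 0.423, 1.63, -0, 1.089, -0.019], TCP at [146.64, -607.537, 188.875] pointing down, gripper open.
Joint ranges: [-3, 3], [-0.9, 2.11], [0.09, 2.58], [-1.31, 4.45], [0.11, 2.69], [-2.54, 2.54]. Speed limits (rad/s): [2.39, 2.39, 3.01, 3.14, 3.14, 3.14].

## Interface

Orientations are given as a rotation vector (axis times angle).
In Python, from workcell import ctrl, viewer, ticket, models gives the robot as it stands.
- The arm moves only by the tool play_rows, never from a script. Its arguments are lists of equal length, an entry for each row: "dp": the shift along the world's x, y, z in mm, a list of three; "yaw": the turn about the world's z in degrees. In form: {"dp": [[tx, ty, tz], ...], "yaw": [yaw, ...]}. A call has 1 to 8 rows; each row shifts and turns the commanded pose from where the row before left it; what a row does not reach is not made up. A row lasts 1/12 s, in which the tool goes at most 41.7 mm and 7.16 degrees, less where a joint would pass 70% of its speed; a pose out of reach is approached as far as the arm can. A call is refused whole if a number of a shift passes 41.7 or a number of a turn 7.16, either way. A call with a gripper value outside its range is refused whole. "gripper" is the closure, from 0 (fully open) to 1 (shut), set as the call begins (left out, the last holds). The fingers move at their own pace and stop on an object; the grip force is fixed at half the most. Time passes only in rows, so rows that do not move let the fingers close. It gives the time, the measured TCP pose, the force, the opening and the grip force at its end, in the units of the state.
- ctrl.get_obs(): the state, without advancing time (a new reading comes with each control period).
- viewer.get_image(name): name is "scene" or "top" or "wrist"; returns a dict with "pixels" (480x640x3 uint8, red, green, blue), "range_z" (480x640 float32, mm along the optical axis (not along the pixel's ray), 0 where there is no reading), "fx", "fy", "cx", "cy" (pixels), "T" (4x4, takes a point from camera to world coordinates); the wrist camera has in their place "hand_eye" (4x4, takes a point from camera to tool coordinates, whose origin is the TCP and whose axes are the flange's). Camera axes: x right, y up, looking along -z (the intrinsics and any distortion apply to the point x, -y, -z); pixel columns grow to the right and rows downward; lengths in mm; the calibration is good to about 2 mm. A picture is of the moment at which its call begins: read the wrist's pose just before it.
- ticket.close_job(): hands the job in; it is judged then, once.
Trained networks look in a picture, given as the dict that the camera call returned (one of the last four; its "shot" number tells which), for a name from the list of things; names that differ only in an ending like _2 or _b are one class to them, and where a whole thing is asked for, a point or a joint stands for the part that bears it (a point fixed in the world has none). Each returns a list of dicts, best first, with "conf" (0 to 1); they miss things now and then, are a little off and sometimes report something else, mostly with a low value. They report only what shows in the picture. A call takes as long as a camera call. They do not tell look-alikes from the thing itself.
- models.look_for(picture, name): "bbox" ([centre column, centre row, width, height] in pixels, round what is visible of it).
- models.landmark_of(picture, name): "location" ([column, row] in pixels: a listed point, or the origin of a listed thing).
The state is a dict: "t": time; "qpos": joint angles; "qvel": joint speeds; "joint_torque": joint torques, N m; "ee_pos": TCP position; "orientation": TCP orientation; "ft_force": force on the tool from outside, world axes, zero at the start; "moment": the same for the moment, N m; "width": finger opening in mm; "grasp_force": force on a finger pad.
Only numpy, scipy, OpenCV 4.12 (cv2) and the standard library are available. Lean on these libraries where they do the work, as an engineer would, in place of code of your own. Each camera call takes 0.05 s, during which the arm holds its last target. There are 200 camera calls.

## Task

Get the bench centrifuge ready and take a vibration reading: first swing its raised lid down and press it until the latch tab clicks fully home behind the front rim; then lift the spring-tipped vibration probe out of the tube rack and hold it upright, its tip on the middle of the steel measuring disc on the centrifuge's rear deck, pressing lightly so that the tip is pushed about half-way (5 mm) into its sleeve. Finish while still holding the probe there, lid shut, and leave the two capped tubes, the spray bottle and the beaker as they stand.

Things in the scene. Friction and masses are not known exactly. Their poses are not given: they have to be found in the camera images.
- centrifuge: White bench centrifuge, fixed: 240 mm deep (its x), 210 wide (its y), flat deck 125 mm above the work surface. Origin: centre of its underside; -x is its front with control panel and latch slot, +x its rear. A grey lid with smoked window covers the rotor; its hinge axis runs along y, 66 mm behind the origin and 130 mm up. Shut, the lid's flat top is 138 mm up.
- lid (a joint): Lid angle, rad: 0 = shut and latched, grows as the front edge swings up and back (stops at 0 and 1.3). Lid 176 mm wide, 12 thick. The stiff hinge keeps it where it is left. At about 0.065 rad, a steel tab under its front lip meets a spring roller behind the front rim: about 5 N down on the front edge takes it past with a click, and the roller pulls the lid the last 0.03 rad and holds it shut.
- lid_lip (a point): Middle of the lid's top surface at its front edge: 166 mm from the hinge axis and 8 mm above it when shut; moves with the lid. A 50 mm wide finger lip stands 14 mm out from the edge here, its top 4 mm lower.
- disc (a point): Centre of the top face of the bright steel measuring disc (24 mm across, 3 mm thick, a dark dot in its middle) fixed on the rear deck, on the left half as seen from the front: 98 mm behind and 55 mm left of the centrifuge's origin, its top 128 mm above the work surface. Level.
- rack: White plastic tube rack, fixed: 85 mm by 250 mm (its y), plate top 110 mm above the work surface, three 32 mm holes on its centre line at y = -75, 0 and 75 mm. Origin: centre of its underside. The probe hangs in one hole, capped tubes in the other two.
- probe_grip (a point): Middle of the probe's dark grey flat-sided grip: 24 mm (its x, display on the -x side) by 28 mm (its y), 74 mm tall; this point is 37 mm below the top end. z points up the probe. The whole probe is a stick 165 mm long, 0.15 kg, hanging upright in one rack hole by a 38 mm black rubber collar, whose underside is 43 mm below this point. It must rise 90 mm to come out.
- probe_point (a point): Free end of the probe's round steel tip (6 mm across), on the probe's axis, 128 mm below the grip's middle while the tip is free. Above the tip: 16 mm black sleeve, then 26 mm barrel up to the collar.
- probe_tip (a joint): How far the spring tip is pushed up into its sleeve: 0 = free, stop at 0.010 m. The spring gives 2 N at the start of the travel, 4.5 N half-way and 7 N at the end.
- tube1_cap (a point): Top centre of the cap of a capped 50 ml tube hanging in the rack by its 35 mm white cap; cap top 123 mm above the work surface. Bystander.
- tube2_cap (a point): Same for the other capped tube. Bystander.
- spray_bottle: White trigger spray bottle, 72 mm across, 200 mm tall; origin at the centre of its underside. Bystander.
- beaker: Clear plastic beaker, 84 mm across, 115 mm tall; origin at the centre of its underside. Bystander.
Things that resemble listed ones, but are neither listed nor needed, are in the scene too. There is more than one size of the part that bears probe_grip; the job needs the middle-sized.

How it is judged:
By the outcome, as a careful person would: the job done as asked, in the order asked, and still so for the second after the job is handed in, while the arm keeps its last pose, push and grip.
It also fails if it takes over 54 s, if anything falls off the work surface, if the arm or the gripper's body presses on something with over 40 N, if the wrist force passes 120 N, or if a joint passes its speed limit or range.

## Working session

There is one attempt and no reset: what is moved stays moved. The work goes in short steps, Python scripts to look and compute and a tool call to move; the robot and the scene stay as the last step left them, time stands still between calls to the robot, and variables do not carry over. Pictures are saved under pics/ and viewed, at most 10 in all, crops included, and the job is handed in when it is done.

Besides the shell and the picture viewer there is one more tool, called after "Request:" in YAML: its name, and indented under it one key for each argument. play_rows: Moves the arm, as the interface text tells. Its arguments: {"type":"object","properties":{"dp":{"type":"array"},"yaw":{"type":"array"},"gripper":{"type":"number"}},"required":["dp","yaw"]}

```bash
mkdir -p pics; ls
cat > h.py <<'E'
import numpy as np, cv2
from scipy.spatial.transform import Rotation as R
from workcell import ctrl, viewer, ticket, models
def camT(im,o=None):
    if 'T' in im and im['T'] is not None: return np.array(im['T'])
    T=np.eye(4);T[:3,:3]=R.from_rotvec(o['orientation']).as_matrix();T[:3,3]=o['ee_pos']
    return T@np.array(im['hand_eye'])
def ray(im,u,v):
    return np.array([(u-im['cx'])/im['fx'],-(v-im['cy'])/im['fy'],-1.])
def w(im,u,v,o=None,z=None,d=None):
    T=camT(im,o);r=T[:3,:3]@ray(im,u,v);c=T[:3,3]
    if z is not None: return c+r*(z-c[2])/r[2]
    if d is None:
        p=im['range_z'][int(v)-2:int(v)+3,int(u)-2:int(u)+3];p=p[p>0];d=np.median(p) if p.size else 0
    return c+r*d
def save(im,n,crop=None,s=1):
    p=im['pixels'][:,:,::-1]
    if crop: a,b,c,d=crop;p=p[b:d,a:c]
    cv2.imwrite('pics/'+n,cv2.resize(p,None,fx=s,fy=s,interpolation=cv2.INTER_CUBIC))
def snap(n):
    o=ctrl.get_obs();return viewer.get_image(n),o
E
python3 - <<'E'
from h import *
np.set_printoptions(precision=1,suppress=True)
print({k:np.round(v,3) for k,v in ctrl.get_obs().items()})
for n in ['scene','top']:
    im,o=snap(n);save(im,n+'1.png')
    print(n,{k:v for k,v in im.items() if k not in('pixels','range_z')})
    for k in ['centrifuge','lid_lip','disc','rack','probe_grip','probe_point','tube1_cap','spray_bottle','beaker']:
        for r in models.landmark_of(im,k)[:5]:
            print(k,round(r['conf'],2),np.round(r['location']),w(im,*r['location']) if 0<=r['location'][0]<640 and 0<=r['location'][1]<480 else '')
E
```

```text
pics
{'t': np.float64(0.0), 'qpos': array([-1.4,  0.4,  1.6,  0. ,  1.1, -0. ]), 'qvel': array([-0.,  0.,  0.,  0., -0., -0.]), 'joint_torque': array([ -0. , -54.5, -27.4,   0.1,   0. ,  -0. ]), 'ee_pos': array([ 146.5, -607. ,  188.1]), 'orientation': array([-3.1, -0.4,  0. ]), 'ft_force': array([-0.7,  0.3,  0.5]), 'moment': array([0., 0., 0.]), 'grasp_force': np.float64(0.0), 'width': np.float64(87.889)}
scene {'fx': 500.2646742101507, 'fy': 500.2646742101507, 'cx': 322.8731451894463, 'cy': 235.08130931780164, 'T': array([[ -0.6,   0.5,  -0.6,  35. ],
       [ -0.8,  -0.4,   0.5, 617.5],
       [  0. ,   0.7,   0.7, 826.3],
       [  0. ,   0. ,   0. ,   1. ]]), 'shot': 1}
centrifuge 0.68 [455. 237.] [ 450.3 -107.2   86.9]
lid_lip 0.58 [487. 136.] [ 726.7 -632.    -2.5]
disc 0.94 [419. 180.] [ 608.9 -161.8  123.3]
rack 0.94 [324. 306.] [535.7 188.2   8.9]
probe_grip 0.93 [359. 244.] [510.5 125.6 166. ]
probe_grip 0.6 [286. 204.] [659.7 182.1 199.4]
probe_grip 0.57 [399. 302.] [394.3 129.7 107.6]
tube1_cap 0.89 [324. 264.] [544.3 183.  123.1]
tube1_cap 0.17 [417. 182.] [ 602.  -146
[... 259 characters left out ...]
'T': array([[   0. ,    1. ,   -0.1,  436.1],
       [  -1. ,    0. ,   -0. ,  114.5],
       [  -0. ,    0.1,    1. , 1148.8],
       [   0. ,    0. ,    0. ,    1. ]]), 'shot': 2}
centrifuge 0.84 [458. 273.] [ 496.  -139.1  247.7]
centrifuge 0.73 [173. 300.] [439.1 467.5   5.5]
rack 0.89 [293. 262.] [522.7 179.  122. ]
probe_grip 0.82 [322. 264.] [513.9 115.3 191.9]
probe_grip 0.79 [298. 184.] [666.5 163.7 235.1]
probe_grip 0.52 [317. 322.] [396.  124.5 119. ]
tube1_cap 0.66 [288. 254.] [540.4 188.9 124.3]
spray_bottle 0.97 [385. 172.] [722.8 -19.6 126.5]
spray_bottle 0.39 [172. 301.] [437.4 469.8   5.3]
beaker 0.6 [175. 295.] [451.7 461.5  10.3]
beaker 0.26 [255. 247.] [554.7 259.9 124.4]
```

View pics/scene1.png

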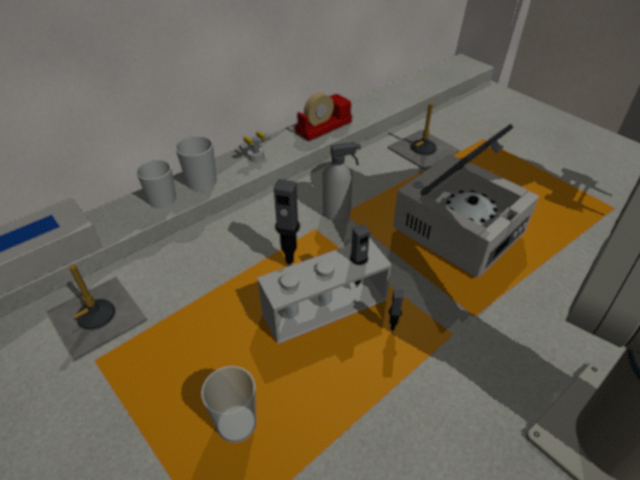

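View pics/top1.png

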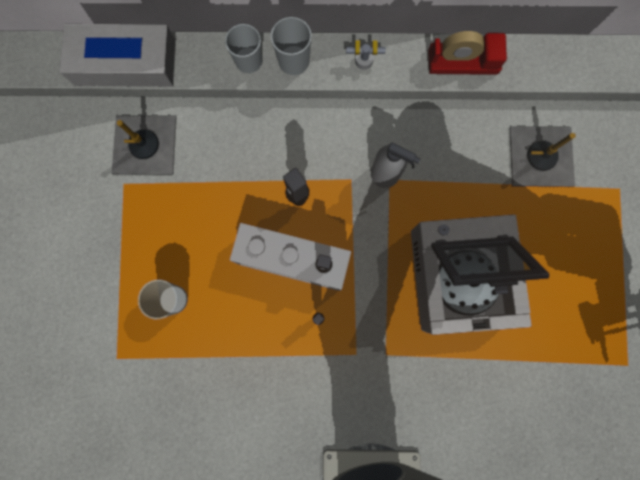

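The scene shows three probe-like things (scene pixels): big (286,204) standing behind the rack, middle (359,244) in the rack, and small (399,302) in front of it. The middle one hangs in the rack with tubes in the other two holes, so it fits the description. Next I measure geometry from the depth data.

```bash
cat >> h.py <<'E'
def cloud(im,o=None):
    T=camT(im,o);v,u=np.mgrid[0:480,0:640];d=im['range_z'].astype(float)
    P=np.stack([(u-im['cx'])/im['fx']*d,-(v-im['cy'])/im['fy']*d,-d],-1)
    return P@T[:3,:3].T+T[:3,3], d>0
E
python3 - <<'E'
from h import *
np.set_printoptions(precision=1,suppress=True)
im,o=snap('top');P,ok=cloud(im)
im2,_=snap('scene');P2,ok2=cloud(im2);save(im2,'probecrop.png',(260,160,460,340),3)
def sel(P,ok,x0,x1,y0,y1,z0,z1):
    Q=P[ok];return Q[(Q[:,0]>x0)&(Q[:,0]<x1)&(Q[:,1]>y0)&(Q[:,1]<y1)&(Q[:,2]>z0)&(Q[:,2]<z1)]
for nm,p,k in(('top',P,ok),('scene',P2,ok2)):
    for lab,b in(('deck',(330,700,-330,-20,116,131)),('rack',(440,610,20,330,104,116)),('probe',(460,560,80,150,140,215))):
        Q=sel(p,k,*b)
        if lab=='probe':
            print(Q[:,2].max());Q=Q[Q[:,2]>np.percentile(Q[:,2],97)-6]
        r=cv2.minAreaRect(Q[:,:2].astype(np.float32));print(nm,lab,len(Q),np.median(Q[:,2]),r)
    Q=sel(p,k,330,750,-330,-20,150,360)
    c=np.median(Q,0);n=np.linalg.svd(Q-c,full_matrices=False)[2][2]
    m=abs((Q-c)@n)<8;Q=Q[m];c=Q.mean(0);V=np.linalg.svd(Q-c,full_matrices=False)[2];n=V[2]*np.sign(V[2][2])
    print(nm,'lid',len(Q),c,n,'angle',np.arccos(n[2]),'yaw',np.degrees(np.arctan2(n[1],n[0])),Q.min(0),Q.max(0))
E
```

```text
top deck 4951 126.12125753441887 ((504.1971435546875, -208.04502868652344), (240.4873504638672, 212.1204376220703), 5.298684120178223)
top rack 3801 111.65779583968992 ((538.4124755859375, 185.43682861328125), (250.51849365234375, 85.34320068359375), 76.14208221435547)
195.5179022405764
top probe 153 191.43101316011234 ((520.0465698242188, 112.18653869628906), (27.71600341796875, 22.916330337524414), 76.510009765625)
top lid 921 [ 515.7 -198.   225.4] [ 0.7 -0.1  0.7] angle 0.7846085900136718 yaw -7.392980742669249 [ 458.5 -291.9  151.3] [ 573.9 -120.9  276. ]
scene deck 3603 124.13633600295088 ((503.528076171875, -205.94070434570312), (241.3519744873047, 216.27102661132812), 5.322104454040527)
scene rack 3594 109.74432931955158 ((538.1581420898438, 186.2493896484375), (251.4322967529297, 90.16039276123047), 76.31089782714844)
193.04219664591847
scene probe 147 189.28259495220766 ((519.9109497070312, 114.75948333740234), (28.35506248474121, 27.394411087036133), 77.22723388671875)
scene lid 304 [ 605.5 -118.7  217.3] [0.1 0.4 0.9] angle 0.4037473846225559 yaw 82.36522879356431 [ 457.7 -258.   159.1] [749.6 -20.1 276.9]
```

View pics/probecrop.png

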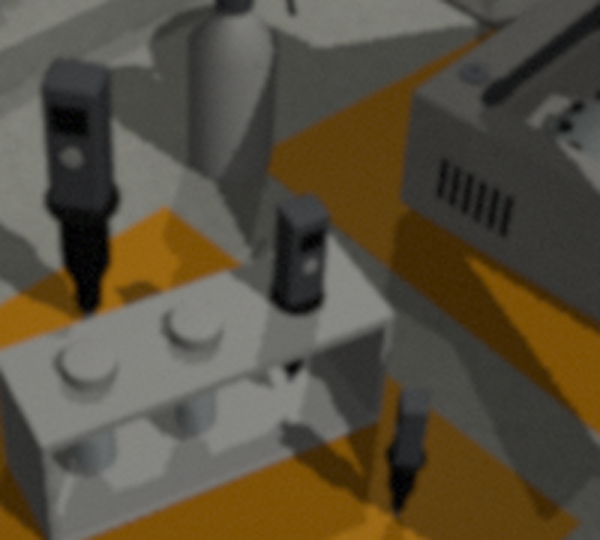

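The crop confirms it: the middle-sized probe hangs in the rack, the larger one stands behind and the smaller one in front. Centrifuge is about (504,-207) with yaw 5.3°, and the lid is at about 0.9 rad. Now raise the tool, close the gripper and go over the lid.

Request:
play_rows:
  dp:
    - [10,10,41]
    - [10,10,41]
    - [15,15,30]
    - [28,30,0]
    - [28,30,0]
    - [28,30,0]
    - [28,30,0]
    - [28,30,0]
  yaw: [0,0,0,0,0,0,0,0]
  gripper: 1

```text
t: 1.77
ee_pos: [321.7, -421.8, 297.9]
orientation: [3.119, 0.37, 0.001]
ft_force: [1.0, -0.8, 0.7]
width: 37.6
grasp_force: 0.0
```

Run:
```python
from h import *
o=ctrl.get_obs();M=R.from_rotvec(o['orientation']).as_matrix()
print(np.round(M,3),np.degrees(np.arctan2(M[1,1],M[0,1])),o['qpos'],o['ee_pos'],o['width'],o['t'])
im,_=snap('top')
for d in models.landmark_of(im,'lid_lip')+models.landmark_of(im,'disc'): print(d)
print(w(im,443,230,z=128))
```

```text
[[ 0.972  0.234  0.   ]
 [ 0.234 -0.972 -0.   ]
 [ 0.     0.001 -1.   ]] -76.46184677749646 [-9.41594902e-01  1.68211415e-01  1.72275762e+00  4.69804981e-05
  1.25002757e+00  3.92901206e-01] [ 321.74104255 -421.77040722  297.93399595] 37.576717478156986 1.7667
{'location': [500.5, 278.3], 'conf': 0.95}
{'location': [441.8, 227.6], 'conf': 0.74}
{'location': [288.6, 251.1], 'conf': 0.71}
{'location': [384.3, 172.0], 'conf': 0.55}
{'location': [503.8, 281.8], 'conf': 0.36}
[ 594.79063336 -142.55854756  128.        ]
```

Request:
play_rows:
  dp:
    - [25,31,0]
    - [25,31,0]
    - [25,31,0]
    - [25,31,0]
    - [26,31,0]
    - [26,31,0]
    - [26,29,0]
    - [0,0,0]
  yaw: [-1.2,-1.2,-1.2,-1.2,-1.2,-1.2,-1,0]

```text
t: 2.58
ee_pos: [502.2, -205.4, 297.7]
orientation: [-3.137, -0.151, -0.003]
ft_force: [-0.9, -0.1, -0.6]
width: 0.7
grasp_force: 0.0
```

Run:
```python
from h import *
im,o=snap('scene');save(im,'lid2.png',(360,80,600,290),3);print(o['ee_pos'],o['ft_force'],o['width'])
```

```text
[ 502.19284829 -205.4085443   297.70313161] [-0.90097119 -0.10420325 -0.55581025] 0.7066875229254077
```

View pics/lid2.png

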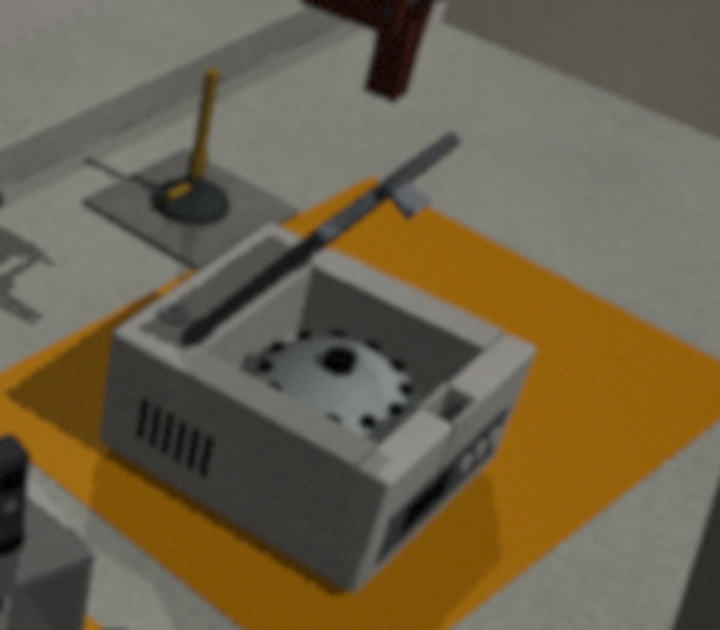

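The closed fingers (crop ~(385,95)) are above and behind the raised lid's front edge (~(450,140)). I go down to the arc, then follow it.

Request:
play_rows:
  dp:
    - [-2,-2,-15]
    - [0,0,-15]
    - [-3,0,-6]
    - [-9,-1,-7]
    - [-9,-1,-7]
    - [-8,-1,-8]
    - [-8,-1,-8]
    - [0,0,0]
  yaw: [0,0,0,0,0,0,0,0]

```text
t: 3.3
ee_pos: [456.5, -214.8, 230.9]
orientation: [-3.138, -0.145, 0.004]
ft_force: [-0.2, -0.7, 0.1]
width: 0.6
grasp_force: 0.1
```

```bash
cat > lid.py <<'E'
from h import *
im,o=snap('scene');P,ok=cloud(im)
Q=P[ok];xr=(Q[:,:2]-[569.7,-200.9])@[.9957,.0924];yr=(Q[:,:2]-[569.7,-200.9])@[-.0924,.9957]
m=(yr>60)&(yr<95)&(xr>-185)&(xr<-10)&(Q[:,2]>132)&(Q[:,2]<320)
a=np.arctan2(Q[m,2]-138,-xr[m]);print(m.sum(),np.percentile(a,[5,25,50,75,95]),o['ee_pos'],o['ft_force'])
save(im,'lid_now.png',(360,80,600,290),3)
E
python3 lid.py
```

```text
423 [0.65150345 0.76918804 0.80506751 0.83649644 0.86730547] [ 456.49367522 -214.80479626  230.85267324] [-0.18276175 -0.70846678  0.07172919]
```

View pics/lid_now.png

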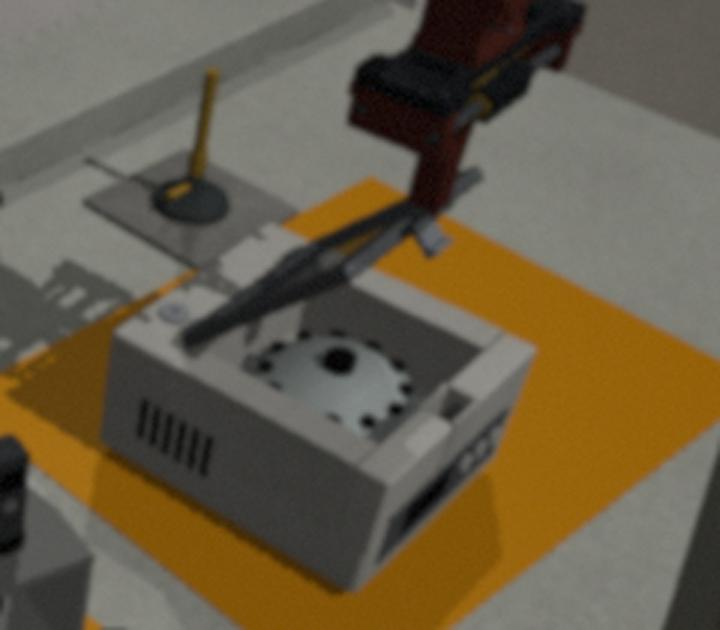

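The lid is being pushed down (now about 0.75 rad), with the fingers near its front edge. I continue along the arc.

Request:
play_rows:
  dp:
    - [-5,0,-9]
    - [-5,-1,-9]
    - [-5,-1,-10]
    - [-4,0,-10]
    - [-4,0,-10]
    - [-3,0,-10]
    - [-2,0,-10]
    - [0,0,0]
  yaw: [0,0,0,0,0,0,0,0]

```text
t: 4.02
ee_pos: [430.2, -215.5, 161.3]
orientation: [-3.136, -0.147, 0.005]
ft_force: [0.0, 0.6, 0.6]
width: 0.5
grasp_force: 0.0
```

```bash
python3 lid.py
```

```text
1611 [0.26463797 0.34219802 0.76319594 0.87771849 0.98414407] [ 430.20551157 -215.52845282  161.27998766] [0.01236702 0.58399015 0.5946743 ]
```

Request:
play_rows:
  dp:
    - [-1,0,-5]
    - [-1,0,-5]
    - [0,0,-4]
    - [0,0,-3]
    - [0,0,0]
  yaw: [0,0,0,0,0]

```text
t: 4.48
ee_pos: [429.6, -216.1, 146.1]
orientation: [-3.138, -0.147, 0.001]
ft_force: [0.0, 0.2, -0.9]
width: 0.8
grasp_force: 0.0
```

Request:
play_rows:
  dp:
    - [0,0,-3]
    - [0,0,-2]
    - [0,0,0]
  yaw: [0,0,0]

```text
t: 4.73
ee_pos: [429.8, -216.2, 141.3]
orientation: [-3.138, -0.147, 0.0]
ft_force: [0.5, 0.8, -0.3]
width: 0.1
grasp_force: 0.0
```

Request:
play_rows:
  dp:
    - [0,0,-2]
    - [0,0,0]
  yaw: [0,0]

```text
t: 4.9
ee_pos: [429.8, -216.3, 139.4]
orientation: [-3.138, -0.147, 0.0]
ft_force: [-0.1, -0.7, -0.1]
width: 0.4
grasp_force: 0.1
```

Request:
play_rows:
  dp:
    - [0,0,-2]
    - [0,0,0]
  yaw: [0,0]

```text
t: 5.07
ee_pos: [429.8, -216.3, 137.4]
orientation: [-3.138, -0.147, 0.0]
ft_force: [0.1, -0.4, -0.1]
width: 0.4
grasp_force: 0.1
```

Request:
play_rows:
  dp:
    - [0,0,-2]
    - [0,0,0]
  yaw: [0,0]

```text
t: 5.23
ee_pos: [429.7, -216.2, 135.4]
orientation: [-3.138, -0.147, 0.0]
ft_force: [0.7, -0.3, -0.5]
width: 0.3
grasp_force: 0.1
```

```bash
python3 lid.py
```

```text
1649 [0.10749505 0.18584414 0.63594531 0.78372191 0.90231939] [ 429.74606118 -216.23982649  135.38722646] [ 0.67702041 -0.25095448 -0.54003919]
```

View pics/lid_now.png

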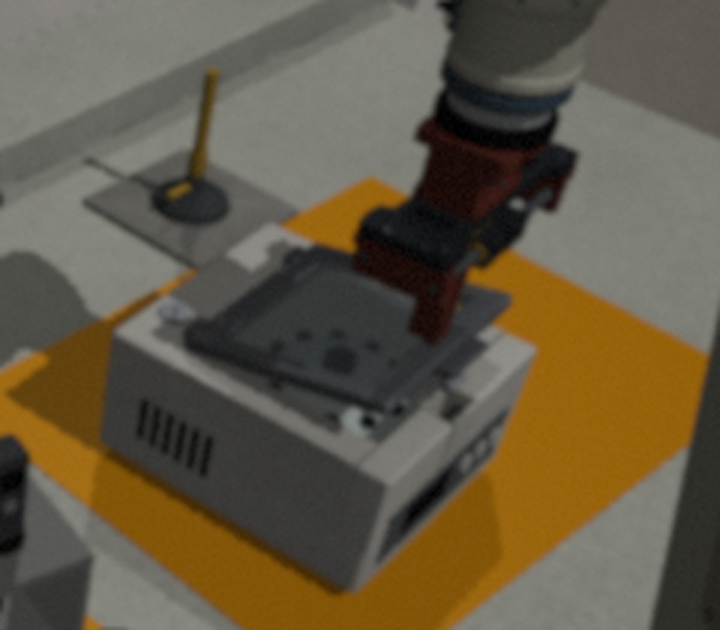

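```bash
cat > lid2.py <<'E'
from h import *
np.set_printoptions(precision=0,suppress=True)
for n in ('scene','top'):
    im,o=snap(n);P,ok=cloud(im)
    Q=P[ok];xr=(Q[:,:2]-[569.7,-200.9])@[.9957,.0924];yr=(Q[:,:2]-[569.7,-200.9])@[-.0924,.9957]
    for lo,hi in((55,68),(72,86),(-86,-72)):
        L=[]
        for x in range(-180,10,15):
            m=(abs(xr-x)<7)&(yr>lo)&(yr<hi)&(Q[:,2]<190)
            L.append((x,np.median(Q[m,2]) if m.sum()>3 else -1))
        print(n,lo,[(a,int(b)) for a,b in L])
im,o=snap('scene');print(w(im,503,190),w(im,497,170),o['ee_pos'])
E
python3 lid2.py
```

```text
scene 55 [(-180, 89), (-165, 126), (-150, 168), (-135, 163), (-120, 160), (-105, 157), (-90, 153), (-75, 150), (-60, 148), (-45, 145), (-30, 142), (-15, 140), (0, 137)]
scene 72 [(-180, 84), (-165, 124), (-150, 164), (-135, 163), (-120, 159), (-105, 153), (-90, 154), (-75, 150), (-60, 135), (-45, 143), (-30, 141), (-15, 139), (0, 136)]
scene -86 [(-180, 101), (-165, 125), (-150, 167), (-135, 164), (-120, 66), (-105, -1), (-90, -1), (-75, -1), (-60, -1), (-45, -1), (-30, 143), (-15, 140), (0, 138)]
top 55 [(-180, 125), (-165, 128), (-150, 170), (-135, 165), (-120, 162), (-105, 159), (-90, 155), (-75, 152), (-60, 150), (-45, 146), (-30, 143), (-15, 142), (0, 138)]
top 72 [(-180, 125), (-165, 128), (-150, 168), (-135, 166), (-120, 163), (-105, 160), (-90, 157), (-75, 154), (-60, 150), (-45, 148), (-30, 145), (-15, 142), (0, 138)]
top -86 [(-180, -1), (-165, -1), (-150, -1), (-135, -1), (-120, -1), (-105, -1), (-90, 156), (-75, 154), (-60, 151), (-45, 148), (-30, 145), (-15, 142), (0, 138)]
[ 425. -207.  180.] [ 412. -130.  274.] [ 430. -216.  136.]
```

The lid stands at about 0.2 rad, and the tip (z 135) is below the lid top. The fingers therefore slipped inside the window frame. I back off, go up, move forward over the front edge and lip, and press there.

Request:
play_rows:
  dp:
    - [4,0,5]
    - [0,0,20]
    - [0,0,25]
    - [0,0,15]
    - [-12,0,0]
    - [-14,0,0]
    - [0,0,0]
  yaw: [0,0,0,0,0,0,0]

```text
t: 6.02
ee_pos: [404.2, -215.3, 199.5]
orientation: [-3.137, -0.146, 0.005]
ft_force: [-0.0, 0.4, -0.5]
width: 0.4
grasp_force: 0.0
```

```bash
python3 lid2.py | grep -v -- -86
```

```text
scene 55 [(-180, 91), (-165, 125), (-150, 168), (-135, 163), (-120, 160), (-105, 156), (-90, 153), (-75, 150), (-60, 147), (-45, 145), (-30, 141), (-15, 140), (0, 138)]
scene 72 [(-180, 84), (-165, 125), (-150, 167), (-135, 163), (-120, 160), (-105, 151), (-90, 152), (-75, 142), (-60, 144), (-45, 143), (-30, 141), (-15, 139), (0, 136)]
top 55 [(-180, 126), (-165, 128), (-150, 170), (-135, 164), (-120, 161), (-105, 158), (-90, 155), (-75, 153), (-60, 149), (-45, 147), (-30, 142), (-15, 141), (0, 139)]
top 72 [(-180, 126), (-165, 127), (-150, 168), (-135, 165), (-120, 163), (-105, 159), (-90, 157), (-75, 153), (-60, 151), (-45, 148), (-30, 145), (-15, 141), (0, 138)]
[ 435. -229.  163.] [ 492. -290.  156.] [ 406. -216.  200.]
```

Request:
play_rows:
  dp:
    - [3,0,-15]
    - [0,0,-10]
    - [0,0,-6]
    - [0,0,-5]
    - [0,0,-5]
    - [0,0,-5]
    - [0,0,0]
  yaw: [0,0,0,0,0,0,0]

```text
t: 6.75
ee_pos: [410.4, -216.0, 153.7]
orientation: [-3.137, -0.147, 0.002]
ft_force: [-0.5, 0.1, 0.0]
width: 0.7
grasp_force: 0.0
```

Request:
play_rows:
  dp:
    - [0,0,-3]
    - [0,0,-2]
    - [0,0,0]
  yaw: [0,0,0]

```text
t: 7.0
ee_pos: [410.8, -216.3, 149.5]
orientation: [-3.138, -0.147, 0.0]
ft_force: [-0.1, 0.5, -1.0]
width: 0.5
grasp_force: 0.0
```

Request:
play_rows:
  dp:
    - [0,0,-2]
    - [0,0,-1]
    - [0,0,0]
  yaw: [0,0,0]

```text
t: 7.25
ee_pos: [410.8, -216.3, 146.6]
orientation: [-3.138, -0.147, 0.0]
ft_force: [0.7, 0.6, -0.4]
width: 0.2
grasp_force: 0.0
```

Request:
play_rows:
  dp:
    - [0,0,-2]
    - [0,0,0]
  yaw: [0,0]

```text
t: 7.42
ee_pos: [410.8, -216.3, 144.5]
orientation: [-3.138, -0.147, 0.0]
ft_force: [0.0, -0.1, -0.3]
width: 0.6
grasp_force: 0.0
```

Request:
play_rows:
  dp:
    - [0,0,-2]
    - [0,0,0]
  yaw: [0,0]

```text
t: 7.58
ee_pos: [410.7, -216.2, 142.4]
orientation: [-3.138, -0.147, 0.0]
ft_force: [0.4, 0.9, 0.6]
width: 0.7
grasp_force: 0.0
```

Request:
play_rows:
  dp:
    - [0,0,-2]
    - [0,0,0]
  yaw: [0,0]

```text
t: 7.75
ee_pos: [410.7, -216.2, 140.4]
orientation: [-3.138, -0.147, 0.001]
ft_force: [-0.8, -0.2, -0.3]
width: 0.2
grasp_force: 0.0
```

```bash
python3 lid2.py | grep -v -- -86
```

```text
scene 55 [(-180, 91), (-165, 125), (-150, 168), (-135, 162), (-120, 160), (-105, 157), (-90, 154), (-75, 151), (-60, 148), (-45, 144), (-30, 142), (-15, 140), (0, 138)]
scene 72 [(-180, 83), (-165, 125), (-150, 166), (-135, 163), (-120, 160), (-105, 148), (-90, 153), (-75, 150), (-60, 143), (-45, 145), (-30, 141), (-15, 140), (0, 136)]
top 55 [(-180, 126), (-165, 127), (-150, 170), (-135, 165), (-120, 162), (-105, 158), (-90, 155), (-75, 153), (-60, 149), (-45, 146), (-30, 142), (-15, 141), (0, 139)]
top 72 [(-180, 127), (-165, 127), (-150, 169), (-135, 166), (-120, 162), (-105, 160), (-90, 157), (-75, 154), (-60, 150), (-45, 148), (-30, 145), (-15, 142), (0, 138)]
[ 434. -227.  164.] [ 413. -133.  272.] [ 411. -216.  141.]
```

Run:
```python
from h import *
im,o=snap('top');P,ok=cloud(im)
Q=P[ok];A=Q[:,:2]-[569.7,-200.9];xr=A@[.9957,.0924];yr=A@[-.0924,.9957]
print('tcp rel',(o['ee_pos'][:2]-np.array([569.7,-200.9]))@np.array([[.9957,-.0924],[.0924,.9957]]))
for x in range(-205,-90,6):
    print(x,[int(np.median(Q[m,2])) if (m:=(abs(xr-x)<3)&(abs(yr-y)<5)).sum() else -1 for y in range(100,-101,-10)])
o=ctrl.get_obs();im,_=snap('wrist');P,ok=cloud(im,o)
save(im,'wrist_a.png');im2,_=snap('scene')
c=im2['pixels'][80:290,360:600];wimg=cv2.resize(im['pixels'],(400,300));s=cv2.resize(c,(400,350))[:300]
cv2.imwrite('pics/both.png',np.hstack([wimg,s])[:,:,::-1])
```

```text
tcp rel [-159.58791981   -0.67620152]
-205 [577, 612, 601, 602, 602, 4, 2, 1, 2, 489, 501, 511, 542, 561, 558, -1, -1, -1, -1, -1, -1]
-199 [569, 610, 605, 600, 2, 2, 2, 3, 5, 500, 510, 516, 530, 552, 553, 273, -1, -1, -1, -1, -1]
-193 [561, 576, 603, 298, 296, 3, 337, 279, 499, 509, 516, 520, 523, 542, 549, 545, -1, -1, -1, -1, -1]
-187 [2, 559, 598, 299, 297, 272, 340, 276, 507, 515, 519, 523, 525, 534, 544, 541, -1, -1, -1, -1, -1]
-181 [96, 546, 573, 301, 295, 127, 339, 507, 514, 519, 522, 524, 526, 527, 538, 536, 533, -1, -1, -1, -1]
-175 [93, 294, 543, 585, 298, 293, 325, 515, 519, 522, 525, 526, 527, 527, 529, 533, 528, -1, -1, -1, -1]
-169 [93, 130, 531, 581, 299, 127, 323, 519, 522, 524, 526, 527, 527, 526, 526, 527, 524, 521, -1, -1, -1]
-163 [89, 147, 503, 531, 572, 295, 329, 522, 524, 526, 527, 527, 527, 526, 523, 522, 520, 516, -1, -1, -1]
-157 [99, 167, 174, 523, 568, 566, 332, 524, 525, 526, 527, 526, 525, 523, 520, 516, 516, 510, -1, -1, -1]
-151 [88, 167, 171, 503, 555, 562, 328, 525, 527, 526, 527, 525, 524, 521, 516, 511, 506, 503, -1, -1, -1]
-145 [97, 163, 172, 4
[... 352 characters left out ...]
7, 511, 503, 164, 164, 163, 162, 164, -1, -1, -1]
-121 [88, 127, 163, 163, 162, 497, 535, 531, 521, 518, 512, 503, 162, 161, 162, 162, 161, 161, -1, -1, -1]
-115 [96, 129, 162, 161, 161, 472, 508, 528, 517, 513, 505, 161, 160, 161, 160, 160, 160, 162, 164, -1, -1]
-109 [94, 127, 162, 161, 159, 160, 496, 524, 519, 505, 160, 160, 159, 160, 160, 159, 159, 160, 161, -1, -1]
-103 [80, 127, 160, 159, 159, 159, 482, 513, 515, 159, 158, 159, 157, 158, 157, 158, 158, 159, 161, 159, 124]
-97 [93, 127, 158, 159, 156, 157, 157, 491, 507, 157, 157, 157, 157, 157, 157, 157, 156, 157, 158, 157, 126]
-91 [84, 126, 157, 156, 156, 155, 155, 478, 482, 155, 155, 156, 155, 155, 156, 155, 156, 156, 157, 156, 125]
```

View pics/both.png

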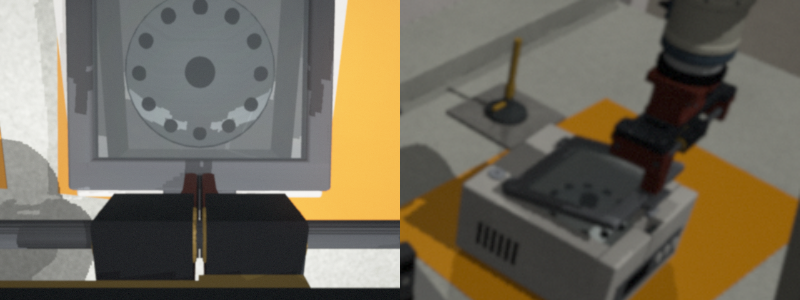

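Run:
```python
from h import *
np.set_printoptions(precision=0,suppress=True)
o=ctrl.get_obs();im,_=snap('wrist');P,ok=cloud(im,o)
A=P[...,:2]-np.array([569.7,-200.9]);xr=A@np.array([.9957,.0924]);yr=A@np.array([-.0924,.9957])
for u in (280,300,320,340,360):
    print(u,[(v,int(xr[v,u]),int(yr[v,u]),int(P[v,u,2])) for v in range(225,440,12)])
he=np.array(im['hand_eye']);i=np.linalg.inv(he);t=i@[0,0,0,1];print('tcp px',im['cx']+im['fx']*t[0]/-t[2],im['cy']-im['fy']*t[1]/-t[2],t,o['ee_pos'])
cv2.imwrite('pics/wc.png',cv2.resize(im['pixels'][220:460,200:440,::-1],None,fx=2.5,fy=2.5))
```

```text
280 [(225, -130, 14, 161), (237, -135, 14, 161), (249, -140, 14, 163), (261, -145, 14, 165), (273, -149, 13, 167), (285, -154, 13, 168), (297, -159, 13, 169), (309, -127, 5, 258), (321, -127, 4, 264), (333, -127, 4, 269), (345, -127, 4, 273), (357, -127, 3, 277), (369, -129, 3, 277), (381, -131, 3, 277), (393, -133, 3, 277), (405, -134, 3, 278), (417, -137, 3, 277), (429, -139, 3, 277)]
300 [(225, -130, 5, 161), (237, -135, 5, 163), (249, -140, 5, 162), (261, -144, 5, 165), (273, -149, 5, 167), (285, -149, 4, 183), (297, -149, 4, 196), (309, -127, 1, 258), (321, -126, 1, 265), (333, -126, 1, 270), (345, -127, 0, 274), (357, -127, 0, 276), (369, -129, 0, 276), (381, -131, 0, 277), (393, -133, 0, 277), (405, -135, 0, 277), (417, -137, 0, 277), (429, -139, 0, 277)]
320 [(225, -130, -2, 160), (237, -135, -2, 160), (249, -140, -2, 164), (261, -144, -2, 167), (273, -149, -2, 167), (285, -150, -2, 179), (297, -150, -2, 193), (309, -150, -2, 203), (321, -150, -2, 212), (333, -150, -2, 221), (345, -150, -2, 229), (357, -132, -2, 268), (369, -132, -2, 271), (381, -135, -2, 271), (393, -136, -2
[... 274 characters left out ...]
 265), (333, -127, -5, 268), (345, -127, -5, 273), (357, -128, -5, 276), (369, -128, -5, 278), (381, -131, -5, 276), (393, -133, -5, 277), (405, -134, -5, 279), (417, -137, -5, 277), (429, -139, -5, 278)]
360 [(225, -130, -19, 161), (237, -135, -19, 162), (249, -95, -2, 335), (261, -144, -19, 165), (273, -149, -19, 166), (285, -154, -19, 168), (297, -159, -19, 169), (309, -126, -9, 259), (321, -126, -9, 265), (333, -127, -9, 269), (345, -127, -8, 273), (357, -127, -8, 277), (369, -128, -8, 278), (381, -131, -8, 277), (393, -133, -8, 277), (405, -135, -8, 277), (417, -136, -8, 278), (429, -139, -8, 277)]
tcp px 315.98037418595993 275.5853902922769 [  -1.  -16. -205.    1.] [ 411. -216.  141.]
```

View pics/wc.png

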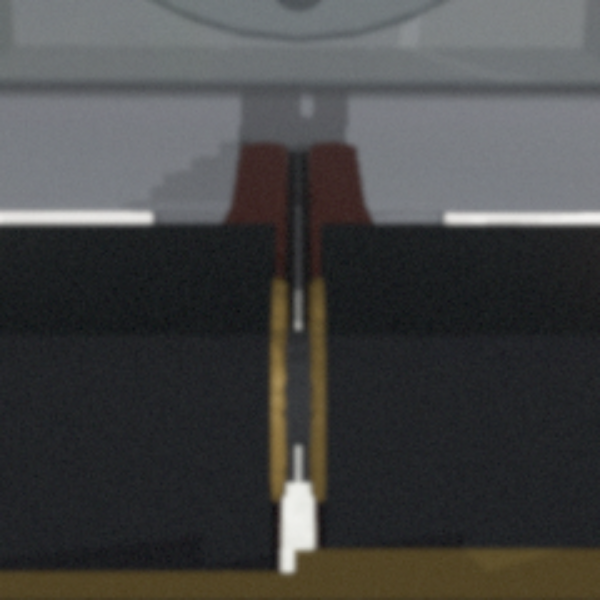

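Request:
play_rows:
  dp:
    - [0,0,-2]
    - [0,0,-2]
    - [0,0,0]
  yaw: [0,0,0]

```text
t: 8.35
ee_pos: [410.6, -216.2, 136.3]
orientation: [-3.138, -0.147, 0.001]
ft_force: [-0.6, 0.2, 0.2]
width: 0.6
grasp_force: 0.0
```

```bash
cat > lw.py <<'E'
from h import *
np.set_printoptions(precision=1,suppress=True)
o=ctrl.get_obs();im,_=snap('wrist');P,ok=cloud(im,o)
A=P[...,:2]-np.array([569.7,-200.9]);xr=A@np.array([.9957,.0924]);yr=A@np.array([-.0924,.9957])
for y0,y1 in((-85,-72),(72,85)):
    m=ok&(yr>y0)&(yr<y1)&(xr<-60)&(xr>-158)&(P[...,2]<200)&(P[...,2]>115);f=np.polyfit(xr[m],P[...,2][m],1);print(m.sum(),'slope',f[0],'z@-150',np.polyval(f,-150))
print(o['t'],o['ee_pos'],o['ft_force'],o['joint_torque'],o['width'])
E
python3 lw.py
```

```text
8565 slope -0.19689897103128345 z@-150 166.05898349209997
7736 slope -0.19508855310313303 z@-150 166.30425347688265
8.35 [ 410.6 -216.2  136.3] [-0.6  0.2  0.2] [  0.  -39.4 -22.1   0.   -0.1   0. ] 0.5712494502932459
```

Request:
play_rows:
  dp:
    - [4,0,0]
    - [4,0,0]
    - [4,0,0]
    - [0,0,-3]
    - [0,0,0]
  yaw: [0,0,0,0,0]

```text
t: 8.82
ee_pos: [423.0, -216.3, 133.2]
orientation: [-3.138, -0.148, 0.0]
ft_force: [0.6, 0.8, 0.1]
width: 0.6
grasp_force: 0.1
```

Request:
play_rows:
  dp:
    - [0,0,-3]
    - [0,0,-3]
    - [0,0,0]
  yaw: [0,0,0]

```text
t: 9.07
ee_pos: [422.3, -216.1, 126.9]
orientation: [-3.138, -0.147, 0.002]
ft_force: [0.5, -0.5, 0.3]
width: 0.7
grasp_force: 0.0
```

```bash
python3 lw.py
```

```text
8515 slope -0.1412326183422967 z@-150 157.7927893106993
7700 slope -0.14019349299868328 z@-150 158.04329277477666
9.0667 [ 422.3 -216.1  126.9] [ 0.5 -0.5  0.3] [  0.  -41.  -21.9   0.   -0.2   0. ] 0.6520789369915538
```

Request:
play_rows:
  dp:
    - [0,0,-3]
    - [0,0,-3]
    - [0,0,-2]
    - [0,0,0]
  yaw: [0,0,0,0]

```text
t: 9.45
ee_pos: [422.5, -216.2, 119.1]
orientation: [-3.138, -0.147, 0.001]
ft_force: [-0.7, 0.5, -0.2]
width: 0.3
grasp_force: 0.0
```

Request:
play_rows:
  dp:
    - [0,0,-2]
    - [0,0,0]
  yaw: [0,0]

```text
t: 9.62
ee_pos: [422.8, -216.3, 117.4]
orientation: [-3.138, -0.147, 0.0]
ft_force: [-0.4, 0.1, 1.0]
width: 0.4
grasp_force: 0.0
```

Request:
play_rows:
  dp:
    - [0,0,-2]
    - [0,0,0]
  yaw: [0,0]

```text
t: 9.78
ee_pos: [422.8, -216.3, 115.4]
orientation: [-3.138, -0.147, 0.0]
ft_force: [0.5, 0.6, -0.1]
width: 0.3
grasp_force: 0.0
```

```bash
python3 lw.py
```

```text
8828 slope -0.0696711954559318 z@-150 147.09778996446795
7972 slope -0.06839905258548366 z@-150 147.33101034335508
9.7833 [ 422.8 -216.3  115.4] [ 0.5  0.6 -0.1] [ -0.  -41.4 -21.    0.   -0.1   0. ] 0.31869106991266566
```

Request:
play_rows:
  dp:
    - [0,0,-2]
    - [0,0,0]
  yaw: [0,0]

```text
t: 10.0
ee_pos: [422.9, -216.4, 113.7]
orientation: [3.138, 0.147, 0.0]
ft_force: [-0.6, 0.5, 1.4]
width: 0.7
grasp_force: 1.0
```

Request:
play_rows:
  dp:
    - [0,0,-2]
    - [0,0,0]
  yaw: [0,0]

```text
t: 10.17
ee_pos: [422.8, -216.4, 111.5]
orientation: [3.138, 0.147, -0.0]
ft_force: [-1.2, -1.1, 2.3]
width: 0.2
grasp_force: 1.0
```

Request:
play_rows:
  dp:
    - [0,0,-2]
    - [0,0,0]
  yaw: [0,0]

```text
t: 10.33
ee_pos: [422.7, -216.2, 109.3]
orientation: [-3.138, -0.147, 0.0]
ft_force: [0.6, 0.0, -0.0]
width: 0.4
grasp_force: 0.0
```

```bash
python3 lw.py
```

```text
9021 slope -0.029463820517056375 z@-150 141.18030083694703
8103 slope -0.027781441128392433 z@-150 141.38176864424517
10.3333 [ 422.7 -216.2  109.3] [ 0.6  0.  -0. ] [ -0.  -41.9 -20.7   0.   -0.1  -0. ] 0.3738777820922287
```

Request:
play_rows:
  dp:
    - [0,0,-2]
    - [0,0,0]
  yaw: [0,0]

```text
t: 10.55
ee_pos: [422.7, -216.2, 107.3]
orientation: [-3.138, -0.147, 0.0]
ft_force: [0.3, -0.4, 0.3]
width: 0.2
grasp_force: 0.0
```

Request:
play_rows:
  dp:
    - [0,0,-2]
    - [0,0,0]
  yaw: [0,0]

```text
t: 10.72
ee_pos: [422.7, -216.2, 105.3]
orientation: [-3.138, -0.147, 0.001]
ft_force: [-1.0, 0.4, 0.8]
width: 0.8
grasp_force: 0.0
```

```bash
python3 lw.py
```

```text
9098 slope -0.00047855542234378985 z@-150 136.8243148018765
8162 slope 0.000634018144345613 z@-150 137.03575251246863
10.7167 [ 422.7 -216.2  105.3] [-1.   0.4  0.8] [  0.  -41.9 -20.5   0.   -0.1   0. ] 0.7711866372834079
```

Request:
play_rows:
  dp:
    - [0,0,-2]
    - [0,0,-1]
    - [0,0,0]
  yaw: [0,0,0]

```text
t: 11.02
ee_pos: [423.1, -216.5, 104.1]
orientation: [3.138, 0.147, 0.001]
ft_force: [-5.5, 3.6, 19.1]
width: 0.4
grasp_force: 9.6
```

19 N pressing on a flat lid (slope 0), so it's shut. Now rise, open and travel towards the probe.

Request:
play_rows:
  dp:
    - [0,0,20]
    - [0,0,40]
    - [0,0,40]
    - [0,0,41]
    - [0,0,41]
    - [10,20,0]
    - [14,38,0]
    - [14,38,0]
  yaw: [0,0,0,0,0,-2,-4,-4]

```text
t: 11.68
ee_pos: [461.5, -120.0, 285.8]
orientation: [3.138, -0.137, 0.004]
ft_force: [0.2, 0.3, 0.6]
width: 0.1
grasp_force: 0.0
```

```bash
python3 lid2.py | grep -v -- -86;python3 - <<'E'
from h import *
np.set_printoptions(precision=1,suppress=True)
im,o=snap('scene');P,ok=cloud(im);t=np.array(o['ee_pos']);print(t)
m=ok&(np.hypot(P[...,0]-t[0],P[...,1]-t[1])<35)
for z in range(int(t[2])-20,int(t[2])+90,5):
    k=m&(abs(P[...,2]-z)<2.5);print(z-t[2],k.sum(),(np.median(P[k],0)-t) if k.any() else '')
E
```

```text
scene 55 [(-180, 93), (-165, 133), (-150, 137), (-135, 135), (-120, 135), (-105, 135), (-90, 135), (-75, 135), (-60, 135), (-45, 135), (-30, 135), (-15, 136), (0, 136)]
scene 72 [(-180, 78), (-165, 132), (-150, 137), (-135, 137), (-120, 137), (-105, 137), (-90, 137), (-75, 137), (-60, 137), (-45, 137), (-30, 136), (-15, 137), (0, 136)]
top 55 [(-180, 126), (-165, 137), (-150, 138), (-135, 137), (-120, 136), (-105, -1), (-90, -1), (-75, 138), (-60, -1), (-45, 138), (-30, 136), (-15, 138), (0, 138)]
top 72 [(-180, 126), (-165, 136), (-150, 139), (-135, 139), (-120, 140), (-105, 140), (-90, 139), (-75, 139), (-60, 139), (-45, 139), (-30, 138), (-15, 139), (0, 136)]
[ 452. -264.  135.] [ 598. -500.    1.] [ 462. -116.  285.]
[ 461.4 -118.3  284.7]
-20.68033451904273 0 
-15.68033451904273 0 
-10.68033451904273 0 
-5.680334519042731 0 
-0.6803345190427308 0 
4.319665480957269 0 
9.31966548095727 0 
14.31966548095727 0 
19.31966548095727 0 
24.31966548095727 0 
29.31966548095727 0 
34.31966548095727 15 [-7.8  8.2 35.1]
39.31966548095727 42 [-3.   9.5 39.2]
44.31966548095727 37 [-3.7  9.  43.7]
49.31966548095727 41 [-3.6  8.9 49.2]
54.31966548095727 38 [-4.3  8.7 53.8]
59.31966548095727 37 [-4.   9.5 59.2]
64.31966548095727 36 [-5.5 10.5 63.7]
69.31966548095727 45 [-4.7 10.5 69.2]
74.31966548095727 38 [-8.4 10.7 74.3]
79.31966548095727 47 [-6.3 12.4 79.2]
84.31966548095727 42 [-6.7 12.1 84.4]
```

The lid is flat and shut (137 mm along its length). The fingers really end about 31 mm above the reported TCP when closed, so I check again with them open.

Request:
play_rows:
  dp:
    - [10,38,0]
    - [10,38,0]
    - [10,38,0]
    - [10,38,0]
    - [10,38,0]
    - [9,35,0]
    - [0,0,0]
    - [0,0,0]
  yaw: [-2,-2,-2,-2,-0.8,0,0,0]
  gripper: 0.2

```text
t: 12.55
ee_pos: [520.1, 104.7, 284.1]
orientation: [3.12, -0.364, -0.001]
ft_force: [-0.7, -0.5, 0.5]
width: 50.4
grasp_force: 0.0
```

```bash
cat > fing.py <<'E'
from h import *
np.set_printoptions(precision=1,suppress=True)
o=ctrl.get_obs();t=np.array(o['ee_pos']);M=R.from_rotvec(o['orientation']).as_matrix()
print(t,o['width'],'close dir',np.degrees(np.arctan2(M[1,1],M[0,1])),'tilt',M[:,2],o['qpos'])
for n in('scene','top'):
    im=viewer.get_image(n);P,ok=cloud(im)
    L=(P-t)@M
    for s in(-1,1):
        k=ok&(abs(L[...,0])<18)&(L[...,1]*s>10)&(L[...,1]*s<62)&(L[...,2]>-80)&(L[...,2]<10)
        if k.sum()>5:
            Q=L[k];q=Q[Q[:,2]>np.percentile(Q[:,2],90)];print(n,s,k.sum(),'lowest along tool z',np.percentile(Q[:,2],[90,98,100]),'loc',q.mean(0),'y range',np.percentile(q[:,1],[5,95]))
    for r in models.landmark_of(im,'probe_grip')[:4]: print(n,round(r['conf'],2),np.round(r['location']),w(im,*r['location'],z=153))
E
python3 fing.py
```

```text
[520.1 104.7 284.1] 50.35005394221909 close dir -103.30061715646077 tilt [-0. -0. -1.] [ 0.2  0.2  1.7 -0.   1.2  2. ]
scene -1 235 lowest along tool z [-39.7 -36.4 -35. ] loc [ -3.8 -33.4 -37.6] y range [-35.6 -28.9]
scene 1 267 lowest along tool z [-39.3 -35.3 -32.3] loc [ -2.9  25.5 -36.4] y range [23.1 30.7]
scene 0.69 [360. 239.] [527.5 104.  153. ]
scene 0.69 [286. 205.] [705.2 151.6 153. ]
scene 0.68 [396. 302.] [374.4 163.5 153. ]
top 0.79 [299. 187.] [680.  166.3 153. ]
top 0.66 [320. 318.] [407.1 117.8 153. ]
top 0.61 [323. 262.] [520.4 113.3 153. ]
top 0.35 [256. 243.] [559.1 255.5 153. ]
```

Request:
play_rows:
  dp:
    - [0,9,-15]
    - [0,0,-15]
    - [0,0,0]
  yaw: [0,0,0]

```text
t: 13.0
ee_pos: [518.1, 112.0, 252.3]
orientation: [3.118, -0.37, -0.006]
ft_force: [-0.2, 0.1, 0.1]
width: 70.3
grasp_force: 0.0
```

Run:
```python
from h import *
np.set_printoptions(precision=1,suppress=True)
print(ctrl.grasp_offset)
o=ctrl.get_obs();t=np.array(o['ee_pos']);M=R.from_rotvec(o['orientation']).as_matrix()
im=viewer.get_image('wrist');P,ok=cloud(im,o);print(t,o['width'])
k=ok&(abs(P[...,0]-520)<45)&(abs(P[...,1]-113)<45)&(P[...,2]>165)&(P[...,2]<200)
Q=P[k];print(k.sum(),np.percentile(Q[:,2],[5,50,95]));Q=Q[abs(Q[:,2]-np.median(Q[:,2]))<5];print(cv2.minAreaRect(Q[:,:2].astype(np.float32)),((Q.mean(0)-t)@M))
print('close dir',np.degrees(np.arctan2(M[1,1],M[0,1])))
cv2.imwrite('pics/wp.png',im['pixels'][:,:,::-1])
```

```text
18.700000000000003
[518.1 112.  252.3] 70.25823573704548
1869 [172.9 188.7 190. ]
((519.2899169921875, 111.1446762084961), (27.520742416381836, 24.3843936920166), 77.39495086669922) [ 2.4  0.7 63.6]
close dir -103.52237259505911
```

View pics/wp.png

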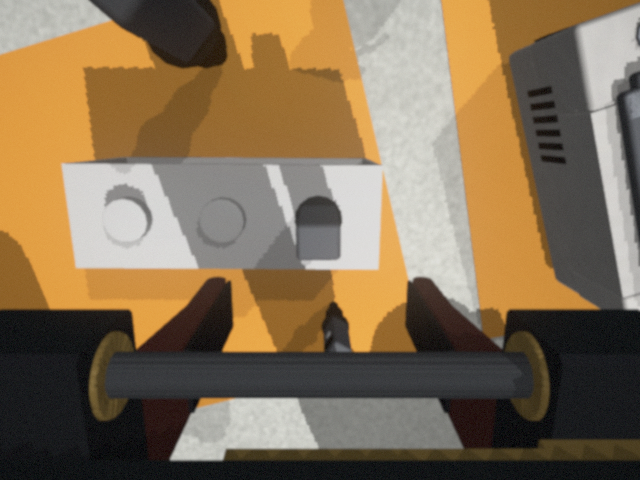

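The probe (318,235) lies centred between the open fingers (tips ~(225,290) and (415,290)). Descend so that the real finger ends reach about 158 mm.

Request:
play_rows:
  dp:
    - [1,-1,-25]
    - [0,0,-30]
    - [0,0,-25]
    - [0,0,-20]
    - [0,0,-15]
    - [0,0,-8]
    - [0,0,0]
  yaw: [0,0,0,0,0,0,0]

```text
t: 13.63
ee_pos: [520.3, 111.8, 130.9]
orientation: [3.119, -0.369, -0.003]
ft_force: [0.2, 0.2, 0.1]
width: 70.3
grasp_force: 0.0
```

Request:
play_rows:
  dp:
    - [0,0,0]
    - [0,0,0]
    - [0,0,0]
    - [0,0,0]
    - [0,0,0]
    - [0,0,0]
  yaw: [0,0,0,0,0,0]
  gripper: 1

```text
t: 14.13
ee_pos: [521.1, 112.8, 132.1]
orientation: [-3.12, 0.367, -0.001]
ft_force: [0.1, -1.0, 0.4]
width: 33.7
grasp_force: 0.0
```

Request:
play_rows:
  dp:
    - [0,0,-2]
    - [0,0,0]
    - [0,0,0]
    - [0,0,0]
    - [0,0,0]
  yaw: [0,0,0,0,0]

```text
t: 14.55
ee_pos: [521.1, 112.2, 130.3]
orientation: [3.119, -0.367, 0.001]
ft_force: [-1.4, -2.8, 7.6]
width: 27.7
grasp_force: 30.0
```

Gripped at 27.7 mm, which matches the 28 mm grip. Lift.

Request:
play_rows:
  dp:
    - [0,0,10]
    - [0,0,20]
    - [0,0,25]
    - [0,0,25]
    - [0,0,25]
    - [0,0,25]
    - [0,0,25]
    - [0,0,0]
  yaw: [0,0,0,0,0,0,0,0]

```text
t: 15.22
ee_pos: [523.4, 113.3, 290.0]
orientation: [-3.117, 0.367, -0.013]
ft_force: [1.8, -0.2, -1.6]
width: 27.6
grasp_force: 30.0
```

```bash
cat > pr.py <<'E'
from h import *
np.set_printoptions(precision=1,suppress=True)
o=ctrl.get_obs();t=np.array(o['ee_pos']);print(o['t'],t,o['ft_force'],o['width'],o['grasp_force'])
im=viewer.get_image('scene');P,ok=cloud(im)
m=ok&(np.hypot(P[...,0]-t[0],P[...,1]-t[1])<30)
for z in range(int(t[2])-130,int(t[2])+40,5):
    k=m&(abs(P[...,2]-z)<2.5)
    if k.sum()>3: print(z,k.sum(),np.median(P[k],0)-t)
k=m&(P[...,2]<t[2]+30)&(P[...,2]>t[2]-140);print('lowest z',np.sort(P[k][:,2])[:8])
for r in models.landmark_of(im,'probe_point')[:3]+models.landmark_of(im,'probe_grip')[:3]: print(r)
E
python3 pr.py
```

```text
15.2167 [523.4 113.3 290. ] [ 1.8 -0.2 -1.6] 27.601282339278864 29.970770180225372
189 6 [  -2.6    3.5 -100.5]
194 4 [ -2.4   3.8 -95.9]
199 8 [ -3.4   5.9 -89.8]
204 12 [ -5.4   6.4 -85.7]
209 17 [ -4.4   6.3 -80.8]
214 13 [ -5.4   5.8 -75.9]
219 8 [ -5.6   8.  -71.7]
224 16 [ -7.8   7.4 -66.9]
229 22 [ -7.4   9.8 -60.2]
234 27 [ -9.1   8.9 -56.1]
239 28 [-10.2   8.8 -50.9]
244 28 [ -6.8  11.5 -46.2]
249 32 [ -9.6   9.9 -41.3]
254 31 [ -9.6   9.4 -35.7]
259 32 [ -6.6  10.3 -31. ]
264 16 [ -9.6  10.6 -26.6]
269 9 [-16.1  12.  -19.6]
274 94 [-11.   12.8 -15.6]
279 43 [-11.3   7.  -11.2]
284 41 [-10.3   9.9  -5.8]
289 45 [-9.5 12.7 -0.9]
294 43 [-10.6   9.6   3.9]
299 47 [-10.5   8.2   8.9]
304 46 [-9.9 12.2 14.6]
309 50 [-10.   11.4  19.5]
314 37 [-11.9   7.1  24.3]
319 34 [-11.2   8.4  28.6]
324 48 [-12.2   9.   34.7]
lowest z [186.2 188.3 188.3 189.  189.9 191.  191.4 192.9]
{'location': [365.1, 175.0], 'conf': 0.98}
{'location': [287.6, 204.2], 'conf': 0.76}
{'location': [323.1, 306.2], 'conf': 0.67}
```

Run:
```python
from h import *
np.set_printoptions(precision=1,suppress=True)
ims=[]
for n,b in(('scene',(400,165,440,200)),('top',(420,210,465,250))):
    im,o=snap(n)
    for r in models.landmark_of(im,'disc')[:2]: print(n,r,w(im,*r['location'],z=128))
    c=im['pixels'][b[1]:b[3],b[0]:b[2],::-1];ims.append(cv2.resize(c,(400,400*c.shape[0]//c.shape[1]),interpolation=cv2.INTER_CUBIC))
    # predicted px of disc
    T=np.linalg.inv(camT(im));p=T@[596.5,-143.2,128,1];print('pred px',im['cx']+im['fx']*p[0]/-p[2],im['cy']-im['fy']*p[1]/-p[2])
h=min(i.shape[0] for i in ims);cv2.imwrite('pics/disc.png',np.hstack([i[:h] for i in ims]))
```

```text
scene {'location': [417.4, 180.3], 'conf': 0.78} [ 605.4 -152.5  128. ]
pred px 417.5749249679816 183.65341086915458
top {'location': [445.1, 229.7], 'conf': 0.83} [ 595.5 -147.1  128. ]
pred px 443.2812359357614 229.21542709490535
```

View pics/disc.png

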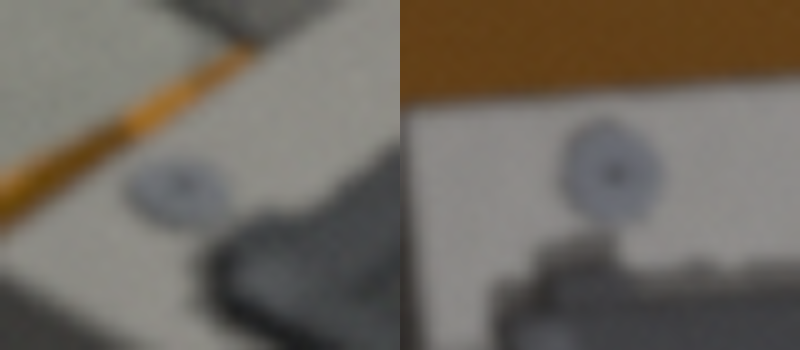

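The disc's dark dot appears at scene (418,183.6) and top (444,229.4), which gives about (596,-144), agreeing with the centrifuge pose. Carry the probe over.

Request:
play_rows:
  dp:
    - [6,-20,0]
    - [10,-36,0]
    - [10,-36,0]
    - [10,-36,0]
    - [10,-36,0]
    - [10,-36,0]
    - [10,-36,0]
    - [6,-20,0]
  yaw: [0,0,0,0,0,0,0,0]

```text
t: 16.23
ee_pos: [593.0, -146.9, 283.3]
orientation: [3.119, -0.37, -0.002]
ft_force: [-0.6, -0.4, -1.6]
width: 27.6
grasp_force: 30.0
```

Request:
play_rows:
  dp:
    - [0,0,0]
    - [0,0,-10]
    - [0,0,-10]
    - [0,0,0]
    - [0,0,0]
  yaw: [0,0,0,0,0]

```text
t: 16.65
ee_pos: [591.8, -141.8, 263.1]
orientation: [-3.12, 0.365, 0.005]
ft_force: [0.5, -0.4, -1.9]
width: 27.8
grasp_force: 30.0
```

```bash
cat > al.py <<'E'
from h import *
np.set_printoptions(precision=1,suppress=True)
o=ctrl.get_obs();t=np.array(o['ee_pos']);M=R.from_rotvec(o['orientation']).as_matrix();print(o['t'],t,o['ft_force'],o['moment'],o['width'],'tz',np.round(M[:,2],4))
for n in('scene','top'):
    im=viewer.get_image(n);P,ok=cloud(im)
    m=ok&(np.hypot(P[...,0]-t[0],P[...,1]-t[1])<30)&(P[...,2]>132)&(P[...,2]<t[2]+30)
    if n=='scene':
        for lo in range(int(t[2])-115,int(t[2])-15,12):
            k=m&(P[...,2]>lo)&(P[...,2]<=lo+12)
            if k.sum()>2: print(lo+6-t[2],k.sum(),P[k].mean(0)-t, np.ptp(P[k],0))
        print('lowest',np.sort(P[m][:,2])[:6])
        v,u=np.where(m);print('lowest px',max(v),u[v==max(v)])
    for r in models.landmark_of(im,'probe_point')[:2]+models.landmark_of(im,'disc')[:2]: print(n,r)
    I=np.linalg.inv(camT(im))
    for q in([596,-144.2,128],[t[0],t[1],t[2]-106]):
        p=I@[*q,1];print('proj',q,im['cx']+im['fx']*p[0]/-p[2],im['cy']-im['fy']*p[1]/-p[2])
E
python3 al.py
```

```text
16.65 [ 591.8 -141.8  263.1] [ 0.5 -0.4 -1.9] [-0. -0.  0.] 27.82619641715746 tz [-0.  0. -1.]
-97.10866393866047 11 [ -2.    3.9 -95.9] [13.1  4.5 10. ]
-85.10866393866047 25 [ -4.3   5.3 -85. ] [10.4 13.7 10.8]
-73.10866393866047 30 [ -5.2   6.6 -73.1] [13.6 12.2 11.2]
-61.10866393866047 39 [ -6.2   9.2 -60.1] [18.  19.8 11.5]
-49.10866393866047 55 [ -6.    9.1 -49.6] [24.6 18.7 11.4]
-37.10866393866047 60 [ -6.9   9.5 -37.2] [20.9 21.6 11.9]
-25.10866393866047 40 [ -6.4  10.  -26.6] [28.9 21.5 11.7]
-13.10866393866047 108 [ -7.2   9.8 -13.8] [35.  33.2 11.8]
lowest [133.3 133.5 134.7 135.1 135.2 135.3]
lowest px 191 [421 423]
scene {'location': [416.5, 182.6], 'conf': 0.7}
proj [596, -144.2, 128] 418.03196306188556 183.58439827966643
proj [np.float64(591.7747596079171), np.float64(-141.8070180472844), np.float64(157.10866393866047)] 420.4298663326163 174.5190217325939
top {'location': [441.5, 230.0], 'conf': 0.67}
proj [596, -144.2, 128] 443.75420104120366 229.45113800139046
proj [np.float64(591.7747596079171), np.float64(-141.8070180472844), np.float64(157.10866393866047)] 446.1484159938795 229.32002843051094
```

Request:
play_rows:
  dp:
    - [2,-1,-5]
    - [2,-1,-10]
    - [0,0,-5]
    - [0,0,0]
    - [0,0,0]
  yaw: [0,0,0,0,0]

```text
t: 17.37
ee_pos: [596.4, -145.3, 243.7]
orientation: [-3.12, 0.368, 0.003]
ft_force: [-0.6, 0.0, -0.6]
width: 27.9
grasp_force: 30.0
```

```bash
python3 al.py
python3 - <<'E'
from h import *
# blob-track probe tip in scene/top: print dark columns by row near the disc
im,o=snap('scene');g=im['pixels'][:,:,:].mean(2)
for v in range(160,192,2): print(v,[int(x) for x in g[v,408:432]])
E
```

```text
17.3667 [ 596.4 -145.3  243.7] [-0.6  0.  -0.6] [ 0. -0.  0.] 27.903949186320578 tz [-0.  0. -1.]
-109.68161878502448 10 [ -23.1    6.1 -107.4] [27.9 13.2  4. ]
-97.68161878502448 11 [ -1.6   3.3 -98. ] [ 4.4  7.2 10.5]
-85.68161878502448 26 [ -3.8   5.3 -84.7] [12.6 10.1 10.7]
-73.68161878502448 24 [ -3.5   6.7 -74.2] [14.9 12.5 11. ]
-61.68161878502448 38 [ -6.5   8.8 -61.2] [19.9 20.3 11. ]
-49.68161878502448 59 [ -6.7   9.2 -49.8] [24.3 20.4 11.9]
-37.68161878502448 55 [ -5.7   9.8 -37.3] [23.8 19.9 11.9]
-25.681618785024483 38 [ -7.    9.1 -27.5] [18.8 20.1 11.8]
-13.681618785024483 101 [ -7.6  10.  -14. ] [34.2 31.4 11.1]
lowest [134.5 134.9 135.1 135.4 135.8 136.6]
lowest px 188 [423 424]
scene {'location': [418.1, 183.4], 'conf': 0.73}
scene {'location': [338.4, 211.6], 'conf': 0.47}
proj [596, -144.2, 128] 418.03196306188556 183.58439827966643
proj [np.float64(596.3583154178239), np.float64(-145.2654229591559), np.float64(137.68161878502448)] 418.7866249740206 179.9375124047892
top {'location': [444.8, 229.9], 'conf': 0.63}
proj [596, -144.2, 128] 443.75420104120366 229.4511
[... 1244 characters left out ...]
2, 63, 70, 77, 90, 105, 117, 120, 125, 125, 121, 118, 123, 129, 132, 134, 133, 134, 134, 135, 134, 135, 137, 135]
182 [90, 103, 116, 117, 108, 103, 104, 106, 106, 103, 101, 105, 112, 116, 124, 130, 132, 134, 135, 134, 136, 136, 135, 137]
184 [126, 130, 133, 125, 111, 98, 103, 107, 105, 100, 96, 103, 108, 108, 115, 125, 131, 132, 131, 130, 132, 132, 129, 122]
186 [134, 133, 133, 131, 125, 114, 102, 95, 94, 94, 95, 100, 105, 107, 106, 109, 107, 97, 90, 88, 89, 90, 86, 77]
188 [133, 133, 135, 135, 135, 134, 129, 123, 114, 106, 103, 102, 102, 96, 85, 78, 68, 65, 64, 63, 62, 63, 65, 65]
190 [133, 132, 133, 135, 136, 134, 129, 121, 115, 110, 101, 85, 71, 57, 49, 51, 60, 67, 71, 71, 71, 71, 67, 66]
```

Request:
play_rows:
  dp:
    - [0,1,-4]
    - [0,0,-3]
    - [0,0,0]
    - [0,0,0]
  yaw: [0,0,0,0]

```text
t: 18.05
ee_pos: [596.6, -144.2, 237.2]
orientation: [-3.12, 0.367, 0.001]
ft_force: [-0.1, -0.2, -2.1]
width: 27.7
grasp_force: 30.0
```

Request:
play_rows:
  dp:
    - [0,0,-2]
    - [0,0,0]
    - [0,0,0]
  yaw: [0,0,0]

```text
t: 18.3
ee_pos: [596.8, -144.3, 235.5]
orientation: [-3.12, 0.367, 0.0]
ft_force: [0.7, -0.9, -1.4]
width: 27.8
grasp_force: 30.0
```

Request:
play_rows:
  dp:
    - [0,0,-2]
    - [0,0,0]
    - [0,0,0]
  yaw: [0,0,0]

```text
t: 18.55
ee_pos: [596.8, -144.3, 233.5]
orientation: [-3.12, 0.367, 0.0]
ft_force: [0.2, -0.3, -1.4]
width: 27.7
grasp_force: 30.0
```

Baseline is about -1.5 N (the probe's weight), with no contact yet. The aim is a reading of about +3 N (4.5 N on the tip).

Request:
play_rows:
  dp:
    - [0,0,-2]
    - [0,0,0]
    - [0,0,0]
  yaw: [0,0,0]

```text
t: 18.8
ee_pos: [597.1, -144.4, 231.9]
orientation: [3.12, -0.367, 0.001]
ft_force: [0.2, 0.1, 1.8]
width: 28.4
grasp_force: 30.0
```

Request:
play_rows:
  dp:
    - [0,0,-2]
    - [0,0,0]
    - [0,0,0]
  yaw: [0,0,0]

```text
t: 19.05
ee_pos: [597.0, -144.4, 229.8]
orientation: [3.12, -0.367, 0.001]
ft_force: [-0.6, -0.6, 2.1]
width: 28.0
grasp_force: 30.0
```

Request:
play_rows:
  dp:
    - [0,0,-1.8]
    - [0,0,0]
    - [0,0,0]
  yaw: [0,0,0]

```text
t: 19.3
ee_pos: [597.0, -144.4, 228.0]
orientation: [3.12, -0.367, 0.001]
ft_force: [-1.1, -0.4, 3.0]
width: 28.3
grasp_force: 30.0
```

```bash
python3 - <<'E'
from h import *
F=[];Z=[]
for i in range(10):
    im=viewer.get_image('scene');o=ctrl.get_obs();F.append(o['ft_force'][2]);Z.append(o['ee_pos'])
print(np.mean(F),np.std(F),np.mean(Z,0),o['width'],o['t'])
E
python3 al.py | tail -12; python3 lid2.py | grep 'top 72'
```

```text
3.251474610549103 0.6364556102092428 [ 596.96814632 -144.3698266   227.95909576] 27.642689818930524 19.8
-37.88629261442358 56 [ -6.7   9.3 -38.1] [20.9 21.6 11.5]
-25.88629261442358 34 [ -6.9   9.7 -27.9] [23.  21.1 11.5]
-13.886292614423581 104 [ -7.3  10.7 -14.1] [34.5 35.  12. ]
lowest [132.2 133.4 134.5 135.  135.4 135.5]
lowest px 189 [421]
scene {'location': [336.3, 210.8], 'conf': 0.3}
scene {'location': [416.9, 183.1], 'conf': 0.97}
proj [596, -144.2, 128] 418.03196306188556 183.58439827966643
proj [np.float64(596.9249870256817), np.float64(-144.37409049165262), np.float64(121.88629261442358)] 417.4323796841154 185.49010441126865
top {'location': [443.6, 228.6], 'conf': 0.88}
proj [596, -144.2, 128] 443.75420104120366 229.45113800139046
proj [np.float64(596.9249870256817), np.float64(-144.37409049165262), np.float64(121.88629261442358)] 443.11552348531654 229.45880221464895
top 72 [(-180, 126), (-165, 136), (-150, 139), (-135, 138), (-120, 139), (-105, 139), (-90, 139), (-75, 138), (-60, 138), (-45, 138), (-30, 139), (-15, 139), (0, 136)]
```

The tip force is about 4.7 N (about 5 mm of travel), the tip is within about 1 mm of the disc's middle, and the lid is flat. I hand the job in.

```bash
python3 -c "
from workcell import ticket
print(ticket.close_job())"
```

```text
the job is handed in; nothing more can be done
None
```

The job is handed in: the lid is shut (it measures flat, and 19 N pressed on it did not move it), and the probe is held upright within about 1 mm of the disc's middle, its tip pushed in about 5 mm; no verdict was returned.

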